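# Wipe the stamp and show its face to the inspection camera

### The job

Pick up the hand stamp with the oblong foot (not the round one) and wipe its foot along the grey wiping board, from the end nearest the robot to the far end, keeping it lightly pressed all the way so that the sprung foot gives a few millimetres but is not driven hard onto its stop. Then hold the stamp up in front of the inspection camera with the underside of its foot squarely facing the lens, centred in the view and 140 mm from the glass, the foot's long sides running up and down in the camera's picture (its short sides level). Finish while holding it still there; leave the camera and everything else on the bench as they are.

Things in the scene. Friction and masses are not known exactly. Their poses are not given: they have to be found in the camera images.
- stamp: hand stamp, upright on the bench, 90 mm tall, 0.17-0.29 kg. Origin: centre of the foot's underside (foot extended); z up, x along the foot's long side; same after a half turn about z. White foot 64 (x) x 44 (y) x 18 mm, 8 mm gap, wooden shoulder 60 x 40 (height 26-38) and 52 x 34 (to 47), then flat-sided wooden grip 46 (x) x 26 (y), height 47-90: pinch it across y
- stamp_grip (a point): point on the stamp's axis in the middle of the wooden grip, 72 mm above the underside of the extended foot; axes as the stamp
- stamp_face (a point): centre of the underside of the stamp's foot (the printing face); moves with the sprung foot; z points into the stamp, towards the grip; x along the foot's long side
- foot (a joint): how far the sprung foot is pushed up into the stamp, m: 0 extended, 0.008 on its stop. About 3.5 N starts it moving and each further mm takes 0.9 N (about 10.7 N at the stop)
- board: fixed wiping board, flat: aluminium plate 290 x 116 x 6 mm, grey pad 260 x 100 mm on it, pad top 12 mm above the bench. Origin: centre of its underside; x along its length from the end nearest the robot (-x) to the far end (+x). Bring the foot's centre from 70 mm or more before the middle to 70 mm or more past it, within 35 mm of the centre line; the foot may be turned any way
- camera: fixed stand of the inspection camera: dark base 110 x 110 x 12 mm with two upright aluminium cheeks about 95 mm tall; origin at the centre of its underside; the camera head hangs between the cheeks, its axle 90 mm above the bench, along y
- camhead (a joint): tilt of the camera head on its stiff axle, rad: 0 looks straight up, growing leans the view towards the stand's -x side (towards the robot)
- lens (a point): centre of the camera's front glass, in the front face of a grey and black head 96 x 66 x 46 mm with a white light bar at top and bottom; z points out of the lens along the line of sight, x is up and down in the picture (along the head's 96 mm side), y is level
- focus (a point): point in the air on the camera's line of sight, 140 mm in front of the glass, where the face is to be shown; axes as the lens: z along the line of sight away from the camera, x up and down in the picture, y level
- round_stamp: bystander: hand stamp with a round white foot of 54 mm diameter and a turned pale wooden knob, 82 mm tall; origin at the centre of its underside
- bowl: bystander: steel bowl, 120 mm across, 55 mm tall; origin at the centre of its underside
- palette_knife: bystander: palette knife, wooden handle and steel blade, about 280 mm long; origin near the middle of its length, on its underside, lying flat near the far edge of the bench
Things that resemble listed ones, but are neither listed nor needed, are in the scene too. What is shaped like the stamp but red or turquoise is not meant.

How it is judged:
On the way, in this order (a step that is already met when the one before it is completed fails the run):
1. the held stamp's foot is pressed on the wiping board at its near end (x of stamp_face in the frame of board between -0.14 and -0.07 m and y of stamp_face in the frame of board between -0.035 and 0.035 m and value of joint foot above 0.0005 m and contact force between stamp and board above 2 N and contact force between the fingers and stamp above 1 N), for 0.04 s.
2. the held stamp's foot is pressed on the wiping board before its middle (x of stamp_face in the frame of board between -0.05 and -0.005 m and y of stamp_face in the frame of board between -0.035 and 0.035 m and value of joint foot above 0.0005 m and contact force between stamp and board above 2 N and contact force between the fingers and stamp above 1 N), for 0.04 s.
3. the held stamp's foot is pressed on the wiping board past its middle (x of stamp_face in the frame of board between 0.005 and 0.05 m and y of stamp_face in the frame of board between -0.035 and 0.035 m and value of joint foot above 0.0005 m and contact force between stamp and board above 2 N and contact force between the fingers and stamp above 1 N), for 0.04 s.
4. the held stamp's foot is pressed on the wiping board at its far end (x of stamp_face in the frame of board between 0.07 and 0.14 m and y of stamp_face in the frame of board between -0.035 and 0.035 m and value of joint foot above 0.0005 m and contact force between stamp and board above 2 N and contact force between the fingers and stamp above 1 N), for 0.04 s.
At the end, for the whole second after the job is handed in: stamp held still in the fingers, touching nothing else: foot underside centre within 20 mm of the focus point and over 150 mm above the bench, facing the lens within 0.17 rad, long side along the picture's up-down within 0.2 rad (distance between stamp_face and focus below 0.02 m and angle between the z axis of stamp_face and the z axis of focus, either way round below 0.17 rad and angle between the x axis of stamp_face and the x axis of focus, either way round below 0.2 rad and z of stamp_grip in the frame of focus above 0.04 m and contact force between the fingers and stamp above 1 N and contact force between stamp and camera below 0.1 N and height (world z) of stamp_face above 0.15 m and linear speed of stamp below 0.02 m/s and angular speed of stamp below 0.2 rad/s); the arm keeps its last pose, push and grip.
It fails at once if the stamp is pressed on the wiping board with more than 25 N (contact force between stamp and board above 25 N).
It fails at once if the camera's aim is shifted by more than 15 mm (distance of focus from where it was at the start of the episode above 0.015 m).
It fails at once if the round stamp, bowl or palette knife is moved by more than 20 mm (distance of any of round_stamp, bowl, palette_knife from where it was at the start of the episode above 0.02 m).
It also fails if it takes over 48 s, if anything falls off the work surface, if the arm or the gripper's body presses on something with over 40 N, if the wrist force passes 120 N, or if a joint passes its speed limit or range.

### The arm

A 6-joint arm with a two-finger parallel gripper is mounted at the origin on the work surface. World frame = base frame: x ahead of the robot, y to its left, z up, the work surface at z = 0. Lengths are in m, angles in rad, forces in N, time in s.
With the tool pointing down it reaches from about 0.375 to 0.975 m from the base axis. Payload 3.8 kg.
Tool frame: the origin (TCP) lies at the very end of the fingers, on their centre line; the grasp point (between the pads) lies 19 mm behind it (bot.pinch_z is the distance from the TCP to the grasp point, in m); x points along the fingers, y is the direction in which the jaws open and shut, and the axes are right-handed (so a half turn about x gives the same grasp; the last joint's range is limited). The gripper opens to 85 mm and grips with 20 to 120 N. Pads are 22 mm wide; open, the fingers measure 114 mm over their backs; the gripper's body (76 mm by 85 mm) begins 54 mm behind the grasp point. The pads swing forward as they close: fully open they stand 13 mm farther back than shut.
Start: joints at [1.244, 0.264, 1.604, -0, 1.274, -0.037], TCP at [0.193, 0.647, 0.231] pointing down, gripper open.
Joint ranges: [-2.63, 2.63], [-0.94, 2.18], [0.31, 2.57], [-1.31, 4.45], [0, 2.66], [-2.55, 2.55]. Speed limits (rad/s): [2.57, 2.57, 3.14, 3.14, 3.14, 3.14].

### API

Orientations are given as a rotation vector (axis times angle).
In Python, from workcell import monitor, imaging, finish_job, bot gives the robot as it stands.
- The arm moves only by the tool jog_arm, never from a script. Its argument "rows" is a list of rows, each a list of 7 numbers: the shift along the tool's x, y, z in m, then the turn, a rotation vector about the tool's x, y, z in rad, then the opening in per cent of the stroke, from 0 (shut) to 100 (fully open). A call has 1 to 20 rows; each row is the pose to reach, as a shift and turn from the pose measured when the call began, along the tool's axes at that moment; what a row does not reach only later rows make up. A row lasts 1/10 s, in which the tool goes at most 50 mm and 8.59 degrees, less where a joint would pass 70% of its speed; a pose out of reach is approached as far as the arm can. A call with a gripper value outside its range is refused whole. The fingers move at their own pace and stop on an object; "force" is the grip in N (left out, the last holds). Time passes only in rows, so rows that repeat a pose let the fingers close. It gives the time, the measured TCP pose, the force and the opening at its end, in the units of the state.
- monitor.read_state(): the state, without advancing time (a new reading comes with each control period).
- imaging.read_camera(name): name is "scene" or "top"; returns the picture (420x560x3 uint8, blue, green, red); there is no depth.
- imaging.camera_params(name): a dict with "fx", "fy", "cx", "cy" (pixels), "T" (4x4, takes a point from camera to world coordinates). Camera axes: x right, y down, z forward; pixel columns grow to the right and rows downward; lengths in m; the calibration is good to about 2 mm. A picture is of the moment at which its call begins. camera_params takes no time and is no camera call.
- finish_job(): hands the job in, once; it reports no verdict.
The state is a dict: "time": time; "q": joint angles; "joint_vel": joint speeds; "joint_torque": joint torques, N m; "tool_pos": TCP position; "tcp_rot": TCP orientation; "wrist_force": force on the tool from outside, world axes, zero at the start; "torque": the same for the moment, N m; "width": opening from 0.0 (shut) to 1.0 (fully open).
Only numpy, scipy, OpenCV 4.12 (cv2) and the standard library are available. Lean on these libraries where they do the work, as an engineer would, in place of code of your own. Each camera call takes 0.05 s, during which the arm holds its last target. There are 200 camera calls.

## Working session

There is one attempt and no reset: what is moved stays moved. The work goes in short steps, Python scripts to look and compute and a tool call to move; the robot and the scene stay as the last step left them, time stands still between calls to the robot, and variables do not carry over. Pictures are saved under pics/ and viewed, about 8 in all and at most 12, crops included, and the job is handed in when it is done.

Besides the shell and the picture viewer there is one more tool, called after "Emit:" as name(argument=value, ...) on one line, values as JSON. jog_arm: Moves the arm, as the interface text tells. Its arguments: {"type":"object","properties":{"rows":{"type":"array","items":{"type":"array","items":{"type":"number"}}},"force":{"type":"number"}},"required":["rows"]}

```bash
mkdir -p pics; ls
python3 - <<'E'
from workcell import monitor, imaging, bot
import cv2, numpy as np
s=monitor.read_state(); print(s)
print([a for a in dir(bot) if a[0]!='_'], bot.pinch_z)
for n in ("scene","top"):
    cv2.imwrite(f"pics/{n}0.png", cv2.resize(imaging.read_camera(n),(800,600),interpolation=cv2.INTER_CUBIC)); print(imaging.camera_params(n))
E
```

```text
pics
{'time': 0.0, 'q': array([ 1.24411344e+00,  2.64734411e-01,  1.60538864e+00,  2.88765076e-05,
        1.27370975e+00, -3.69165830e-02]), 'joint_vel': array([-0.00069318,  0.00028704,  0.00033049, -0.00016973, -0.00091227,
       -0.00047433]), 'joint_torque': array([ 2.13794388e-03, -5.15103507e+01, -3.67323446e+01, -6.08794176e-05,
        1.29722140e-02, -2.68772362e-05]), 'tool_pos': array([0.1926319 , 0.64615636, 0.22996676]), 'tcp_rot': array([ 0.22572653,  1.55923535, -0.22918964]), 'wrist_force': array([-0.06366261,  0.17619205, -0.95980929]), 'torque': array([-0.03935556, -0.00555358,  0.00602133]), 'width': 0.9999166136300827}
['MotionError', 'pinch_z'] 0.0187
{'fx': 511.1919726518275, 'fy': 511.1919726518275, 'cx': 287.8718149083975, 'cy': 211.4110401189014, 'T': array([[-0.89566442,  0.34652744, -0.27875433,  0.98402297],
       [ 0.44454462,  0.71571861, -0.53863435,  0.75718697],
       [ 0.01285808, -0.60635436, -0.7950906 ,  1.28389442],
       [ 0.        ,  0.        ,  0.        ,  1.        ]])}
{'fx': 539.5024640963062, 'fy': 539.5024640963062, 'cx': 272.40939537192, 'cy': 217.01086752870705, 'T': array([[ 2.51660992e-02, -9.90337710e-01,  1.36374071e-01,
         3.78031331e-01],
       [-9.99683104e-01, -2.50125862e-02,  2.83937285e-03,
         1.88670220e-02],
       [ 5.99130188e-04, -1.36402310e-01, -9.90653345e-01,
         1.53632160e+00],
       [ 0.00000000e+00,  0.00000000e+00,  0.00000000e+00,
         1.00000000e+00]])}
```

View pics/scene0.png

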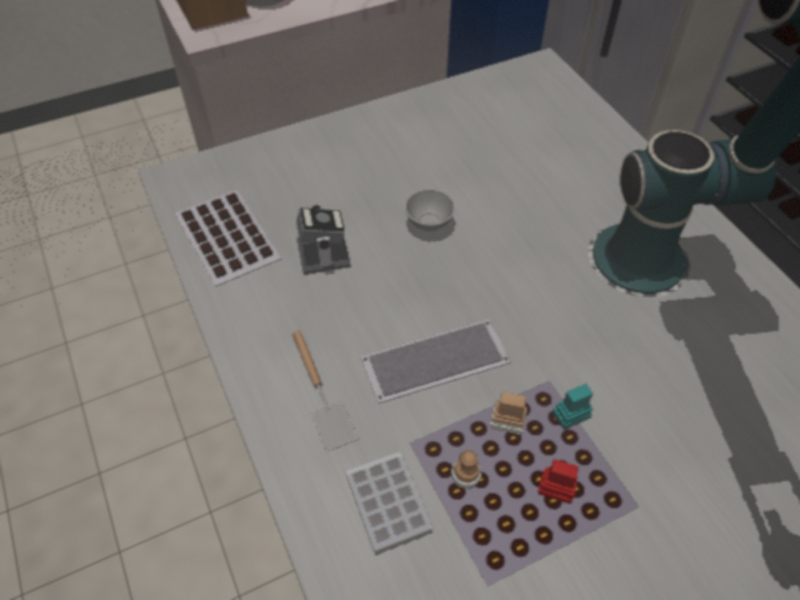

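View pics/top0.png

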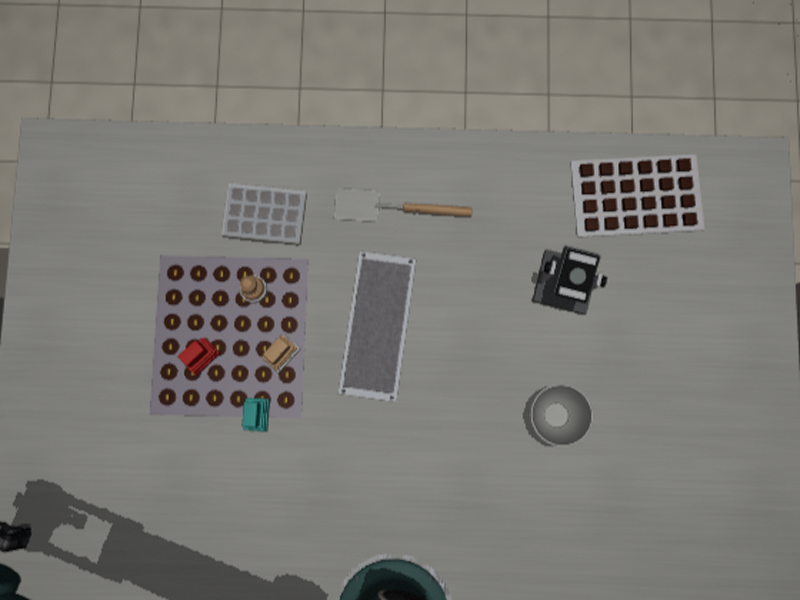

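```bash
cat > h.py <<'E'
import numpy as np, cv2
from workcell import monitor, imaging
def crop(im,x,y,w,h,s): return cv2.resize(im[y:y+h,x:x+w],None,fx=s,fy=s,interpolation=cv2.INTER_CUBIC)
def proj(n,P):
    c=imaging.camera_params(n);p=np.linalg.inv(c["T"])@np.r_[P,1]
    return np.array([c["fx"]*p[0]/p[2]+c["cx"],c["fy"]*p[1]/p[2]+c["cy"]])
def ray(n,u,v):
    c=imaging.camera_params(n);d=c["T"][:3,:3]@[(u-c["cx"])/c["fx"],(v-c["cy"])/c["fy"],1]
    return c["T"][:3,3],d
def onz(n,u,v,z):
    o,d=ray(n,u,v);return o+d*(z-o[2])/d[2]
E
python3 - <<'E'
from h import *
t=imaging.read_camera("top");s=imaging.read_camera("scene")
cv2.imwrite("pics/stamp.png",np.hstack([crop(t,170,220,50,75,8),crop(s,330,260,50,75,8)]))
cv2.imwrite("pics/cam.png",np.hstack([crop(t,365,165,66,60,6),crop(s,195,135,66,60,6)]))
E
```

```text
(no output)
```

View pics/stamp.png

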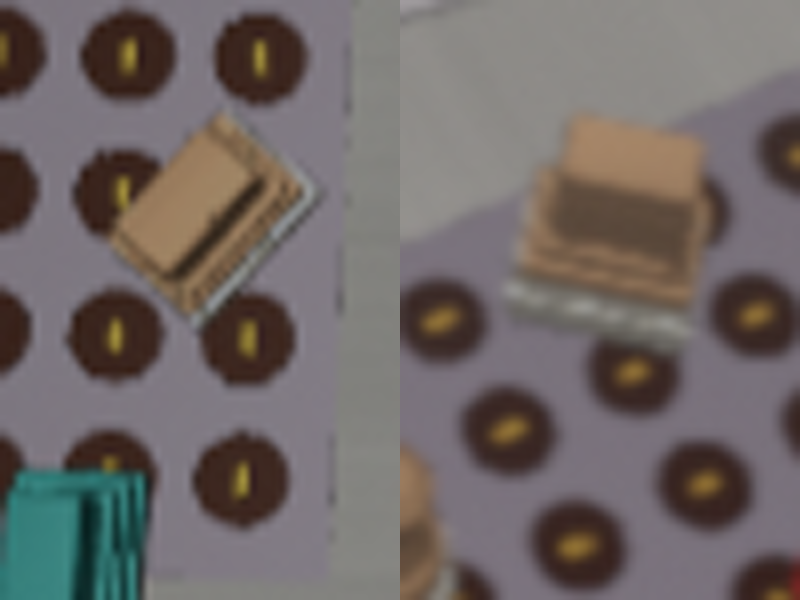

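View pics/cam.png

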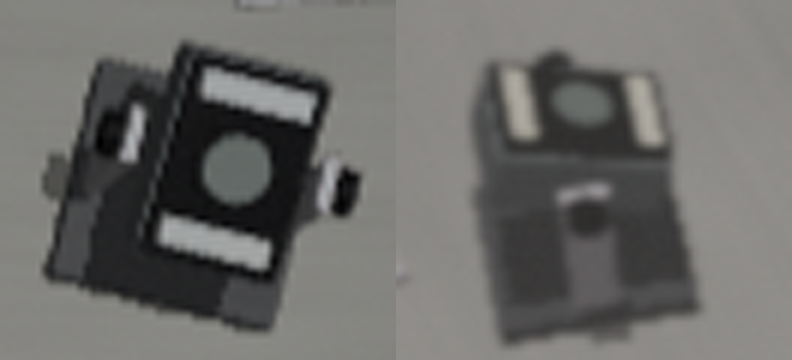

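```bash
cat > fit.py <<'E'
from h import *
from scipy.optimize import least_squares
from scipy.spatial.transform import Rotation as R
nat=lambda u,v,s,x0=0,y0=0: np.array([(u+.5)/s-.5+x0,(v+.5)/s-.5+y0])
# stamp
S=[]
g=[(23,13),(23,-13),(-23,-13),(-23,13)]
def res(obs,world): return np.ravel([proj(n,w)-p for (n,p),w in zip(obs,world)])
T8=lambda u,v:("top",nat(u,v,8,170,220)); S8=lambda u,v:("scene",nat(u-400,v,8,330,260))
# x axis of the stamp along image up-right in top: grip top corners + foot corners
obs=[T8(118,224),T8(217,126),T8(262,186),T8(172,272),T8(318,190),T8(195,326),
     S8(703,140),S8(572,115),S8(555,180),S8(697,205),S8(505,300),S8(690,345)]
b=np.array([[-23,13,90],[23,13,90],[23,-13,90],[-23,-13,90],[32,-22,18],[-32,-22,18]])/1e3
# scene correspondences: decide later by trying
import itertools
def model(p,order): 
    Rz=R.from_euler('z',p[2]).as_matrix(); W=b@Rz.T+[p[0],p[1],0]; return list(W)+[W[i] for i in order]
o=onz("top",*obs[0][1],.09)
best=None
for order in ([0,1,2,3,4,5],[3,2,1,0,5,4],[0,1,2,3,5,4],[1,0,3,2,4,5],[2,3,0,1,5,4],[3,0,1,2,5,4]):
    r=least_squares(lambda p:res(obs,model(p,order)),[o[0],o[1],-.8],x_scale=[.01,.01,.1])
    if best is None or r.cost<best[0].cost: best=(r,order)
print("stamp",best[0].x,best[1],np.round(best[0].fun.reshape(-1,2),1).tolist())
# board
P=[onz("top",*nat(u,v,800/560),.006) for u,v in[(361,252),(415,258),(395,400),(340,392)]]
c=np.mean(P,0);d=(P[0]+P[1]-P[2]-P[3]);print("board",c,np.arctan2(d[1],d[0]),[np.linalg.norm(P[i]-P[i-1]) for i in range(4)])
# camera
T6=lambda u,v:("top",nat(u,v,6,365,165)); S6=lambda u,v:("scene",nat(u-396,v,6,195,135))
obs=[T6(237,170),T6(261,95),T6(215,242),T6(330,83),T6(105,60),T6(48,278),T6(270,331),
 S6(583,104),S6(521,104),S6(648,110),S6(700,308),S6(504,343)]
def cam(p):
    x,y,yaw,t,h,bb=p
    M=R.from_euler('z',yaw).as_matrix(); H=M@R.from_euler('y',-t).as_matrix(); A=np.array([x,y,.09])
    L=A+H@[0,0,h]; f=lambda a,c:L+H@[a,c,0]; q=lambda a,c:np.array([x,y,.012])+M@[a,c,0]
    return L,H,[L,f(bb,0),f(-bb,0),f(.048,-.033),q(.055,.055),q(-.055,.055),q(-.055,-.055),L,f(bb,0),f(-bb,0),q(-.055,-.055),q(-.055,.055)]
o=onz("top",*obs[0][1],.09)
r=least_squares(lambda p:res(obs,cam(p)[2]),[o[0],o[1],-.2,.2,.03,.037],x_scale=[.01,.01,.1,.1,.01,.01],loss='soft_l1')
L,H,_=cam(r.x);print("cam",r.x.round(4),np.round(res(obs,_).reshape(-1,2),1).tolist());print(L,H,"focus",L+.14*H[:,2])
E
python3 fit.py
```

```text
Traceback (most recent call last):
  File "fit.py", line 21, in <module>
    r=least_squares(lambda p:res(obs,model(p,order)),[o[0],o[1],-.8],x_scale=[.01,.01,.1])
  File "fit.py", line 21, in <lambda>
    r=least_squares(lambda p:res(obs,model(p,order)),[o[0],o[1],-.8],x_scale=[.01,.01,.1])
                             ~~~^^^^^^^^^^^^^^^^^^^^
  File "fit.py", line 8, in res
    def res(obs,world): return np.ravel([proj(n,w)-p for (n,p),w in zip(obs,world)])
                                         ~~~~^^^^^
  File "h.py", line 5, in proj
    c=imaging.camera_params(n);p=np.linalg.inv(c["T"])@np.r_[P,1]
ValueError: time passes only in moves, steps and waits
```

```bash
sed -i '2a from functools import cache\ncp=cache(imaging.camera_params)' h.py; sed -i 's/c=imaging.camera_params(n)/c=cp(n)/' h.py; python3 fit.py
```

```text
stamp [ 0.50107037  0.23952345 -0.74359401] [0, 1, 2, 3, 4, 5] [[-2.6, -1.8], [-2.8, -1.8], [-1.7, -2.6], [-2.6, -1.0], [-0.8, -0.8], [-1.5, -1.4], [-1.8, 10.5], [-2.5, 9.2], [1.7, -7.1], [0.8, -5.9], [2.6, -12.5], [1.9, -12.4]]
board [0.55910172 0.04552199 0.006     ] -0.11627671267757358 [np.float64(0.28493309422079904), np.float64(0.11001180568109369), np.float64(0.2883265510198053), np.float64(0.10975926224208148)]
cam [ 0.6541 -0.3278 -0.2602  0.2394  0.03    0.0339] [[-0.3, -0.2], [-0.5, 0.1], [-0.4, 0.0], [1.7, 0.4], [-0.4, -0.7], [-0.7, -0.9], [-0.4, 1.0], [-0.0, 0.3], [-0.4, -0.1], [-0.2, -0.3], [-4.8, -25.1], [32.7, -6.5]]
[ 0.64726274 -0.32596443  0.11917985] [[ 0.93875894  0.25731748 -0.22917106]
 [-0.24997656  0.96632692  0.06102461]
 [ 0.23715686  0.          0.97147137]] focus [ 0.6151788  -0.31742098  0.25518584]
```

```bash
sed -i 's/\[32,-22,18\],\[-32,-22,18\]\]/[32,-22,0],[-32,-22,0],[32,22,0],[-32,22,0]]/; s/return list(W)+/return list(W[:6])+/; s/^for order in .*/for order in ([3,2,1,0,6,7],):/; s/q(-.055,-.055),q(-.055,.055)\]$/q(-.055,.055),q(.055,.055)]/' fit.py; python3 fit.py
```

```text
stamp [ 0.49627304  0.23436916 -0.71770018] [3, 2, 1, 0, 6, 7] [[-0.7, 0.3], [-1.3, 0.0], [0.1, -1.0], [-0.5, 0.9], [1.6, 1.2], [1.5, 0.7], [0.5, -0.2], [-0.1, -1.0], [0.3, -0.9], [-0.4, -0.1], [-0.7, 2.1], [-1.2, 1.9]]
board [0.55910172 0.04552199 0.006     ] -0.11627671267757358 [np.float64(0.28493309422079904), np.float64(0.11001180568109369), np.float64(0.2883265510198053), np.float64(0.10975926224208148)]
cam [ 0.6548 -0.3275 -0.2264  0.2669  0.0303  0.034 ] [[-0.3, -0.0], [-0.9, 0.1], [-0.1, 0.2], [1.2, 0.0], [-1.2, -0.5], [-0.3, -0.3], [0.3, 0.4], [0.1, 0.3], [-0.2, -0.0], [-0.2, -0.4], [0.4, -1.0], [-0.6, -1.1]]
[ 0.6469642  -0.325744    0.11922477] [[ 0.93997652  0.22442962 -0.25705154]
 [-0.21648094  0.9744903   0.05920016]
 [ 0.2637805   0.          0.96458273]] focus [ 0.61097698 -0.31745598  0.25426635]
```

```bash
sed -i 's/+\[p\[0\],p\[1\],0\]/+[p[0],p[1],p[3]]/; s/\[o\[0\],o\[1\],-.8\],x_scale=\[.01,.01,.1\]/[o[0],o[1],-.8,0],x_scale=[.01,.01,.1,.01]/' fit.py; python3 fit.py|head -1
python3 - <<'E'
from h import *
# mat: corner in both views (800x600 px): far-right(top view) corner etc.
n=lambda u,v:((u+.5)*.7-.5,(v+.5)*.7-.5)
for a,b in (((308,258),(412,442)),((301,417),(552,383)),((151,413),(637,506)),((161,256),(487,583))):
  for z in (0,.006,.012): print(z,onz("top",*n(*a),z)[:2].round(4),onz("scene",*n(*b),z)[:2].round(4))
E
```

```text
stamp [ 0.49652594  0.23458895 -0.7174851   0.00198824] [3, 2, 1, 0, 6, 7] [[-0.9, 0.2], [-1.4, -0.2], [-0.1, -1.2], [-0.7, 0.7], [1.4, 1.0], [1.3, 0.6], [0.5, -0.5], [-0.0, -1.2], [0.3, -1.2], [-0.3, -0.3], [-0.7, 1.9], [-1.1, 1.6]]
0 [0.6924 0.1912] [0.6837 0.1917]
0.006 [0.6912 0.1905] [0.6852 0.1943]
0.012 [0.6899 0.1898] [0.6866 0.197 ]
0 [0.3724 0.1923] [0.3675 0.1988]
0.006 [0.3724 0.1917] [0.3704 0.2014]
0.012 [0.3724 0.191 ] [0.3733 0.204 ]
0 [0.3728 0.4889] [0.3708 0.4876]
0.006 [0.3728 0.487 ] [0.3737 0.4889]
0.012 [0.3728 0.4852] [0.3765 0.4901]
0 [0.689  0.4899] [0.6862 0.4853]
0.006 [0.6878 0.488 ] [0.6876 0.4866]
0.012 [0.6866 0.4862] [0.689  0.4878]
```

```bash
cat >> h.py <<'E'
from scipy.spatial.transform import Rotation as R
def rel(pos,Rt):
    s=monitor.read_state();R0=R.from_rotvec(s["tcp_rot"])
    v=(R0.inv()*R.from_matrix(Rt)).as_rotvec()
    d=R0.inv().apply(np.array(pos)-s["tool_pos"])
    print("shift",d.round(4),"turn",v.round(4),"| t",round(s["time"],2),"q",s["q"].round(2),"F",s["wrist_force"].round(2),"w",round(s["width"],3))
def down(yaw): # tool x down, y at yaw
    x=np.array([0,0,-1.]);y=np.array([np.cos(yaw),np.sin(yaw),0]);return np.c_[x,y,np.cross(x,y)]
E
python3 - <<'E'
from h import *
s=monitor.read_state();M=R.from_rotvec(s["tcp_rot"]).as_matrix();print(M.round(3),np.arctan2(M[1,1],M[0,1]))
for y in (.853,.853-np.pi): rel([.4965,.2345,.15],down(y))
E
```

```text
[[-0.     0.286  0.958]
 [-0.001  0.958 -0.286]
 [-1.    -0.002 -0.   ]] 1.281004893954592
shift [ 0.0809 -0.3078  0.4088] turn [4.28e-01 3.00e-04 1.50e-03] | t 0.2 q [ 1.24  0.26  1.6  -0.    1.27 -0.04] F [ 0.3  -0.39 -0.25] w 1.0
shift [ 0.0809 -0.3078  0.4088] turn [-2.7136e+00 -2.1000e-03  4.0000e-04] | t 0.2 q [ 1.24  0.26  1.6  -0.    1.27 -0.04] F [ 0.3  -0.39 -0.25] w 1.0
```

Emit:
jog_arm(rows=[[0,-0.308,0.409,0.428,0,0,100],[0,-0.308,0.409,0.428,0,0,100],[0,-0.308,0.409,0.428,0,0,100],[0,-0.308,0.409,0.428,0,0,100],[0,-0.308,0.409,0.428,0,0,100],[0,-0.308,0.409,0.428,0,0,100],[0,-0.308,0.409,0.428,0,0,100],[0,-0.308,0.409,0.428,0,0,100],[0,-0.308,0.409,0.428,0,0,100],[0,-0.308,0.409,0.428,0,0,100],[0.04,-0.308,0.409,0.428,0,0,100],[0.08,-0.308,0.409,0.428,0,0,100],[0.08,-0.308,0.409,0.428,0,0,100],[0.08,-0.308,0.409,0.428,0,0,100],[0.08,-0.308,0.409,0.428,0,0,100]])

```text
time: 1.7
tool_pos: [0.4978, 0.2353, 0.1531]
tcp_rot: [0.561, 1.495, -0.56]
wrist_force: [-0.3, -0.1, 0.3]
width: 1.0
```

Run:
```python
from h import *
rel([.4965,.2345,.052],down(.853))
t=imaging.read_camera("top");s=imaging.read_camera("scene")
cv2.imwrite("pics/pre.png",np.hstack([crop(t,150,200,80,100,5),crop(s,310,220,80,100,5)]))
```

```text
shift [ 0.1011 -0.0017 -0.0007] turn [ 0.0009  0.002  -0.0017] | t 1.7 q [ 0.4   0.09  1.96 -0.    1.09 -0.46] F [-0.32 -0.11  0.32] w 1.0
```

View pics/pre.png

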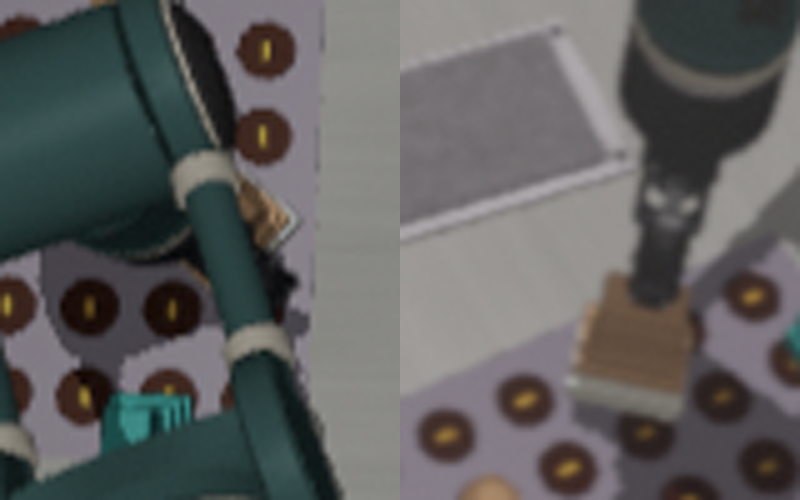

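Scene crop: the near finger (652,300) is centred over the wooden oblong stamp's grip (605–690), white foot below; alignment looks right. Descend and grip.

Emit:
jog_arm(rows=[[0.03,-0.0017,-0.0007,0,0,0,100],[0.06,-0.0017,-0.0007,0,0,0,100],[0.08,-0.0017,-0.0007,0,0,0,100],[0.095,-0.0017,-0.0007,0,0,0,100],[0.101,-0.0017,-0.0007,0,0,0,100],[0.101,-0.0017,-0.0007,0,0,0,100],[0.101,-0.0017,-0.0007,0,0,0,60],[0.101,-0.0017,-0.0007,0,0,0,40],[0.101,-0.0017,-0.0007,0,0,0,20],[0.101,-0.0017,-0.0007,0,0,0,15],[0.101,-0.0017,-0.0007,0,0,0,15],[0.101,-0.0017,-0.0007,0,0,0,15],[0.101,-0.0017,-0.0007,0,0,0,15],[0.101,-0.0017,-0.0007,0,0,0,15]], force=80)

```text
time: 3.2
tool_pos: [0.4972, 0.2349, 0.0529]
tcp_rot: [0.562, 1.493, -0.559]
wrist_force: [0.6, -0.2, 2.6]
width: 0.295
```

Emit:
jog_arm(rows=[[-0.03,0,0,0,0,0,15],[-0.06,0,0,0,0,0,15],[-0.08,0,0,0,0,0,15],[-0.08,0,0,0,0,0,15]])

```text
time: 3.6
tool_pos: [0.4988, 0.2357, 0.1356]
tcp_rot: [0.565, 1.489, -0.555]
wrist_force: [-0.2, 0.1, -2.7]
width: 0.294
```

Run:
```python
from h import *
rel([.4597,.0571,.09],down(-.116))
rel([.4597+.2*.9933,.0571-.2*.116,.09],down(-.116))
t=imaging.read_camera("top");s=imaging.read_camera("scene")
cv2.imwrite("pics/lift.png",np.hstack([crop(t,150,200,80,100,5),crop(s,310,220,80,100,5)]))
```

```text
shift [ 0.0447 -0.1608  0.0876] turn [ 9.701e-01  8.000e-04 -1.040e-02] | t 3.6 q [ 0.4   0.11  1.97 -0.    1.05 -0.46] F [-0.16  0.14 -2.75] w 0.294
shift [ 0.0466 -0.0478  0.2526] turn [ 9.701e-01  8.000e-04 -1.040e-02] | t 3.6 q [ 0.4   0.11  1.97 -0.    1.05 -0.46] F [-0.16  0.14 -2.75] w 0.294
```

View pics/lift.png

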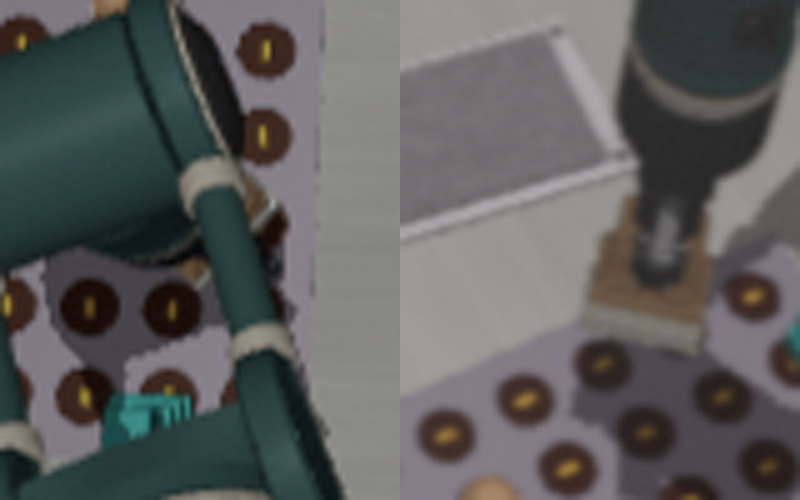

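The stamp is lifted, upright and centred in the fingers (scene crop 645,290). Now over the near end of the board, turning so the jaws point along it.

Emit:
jog_arm(rows=[[0,-0.04,0.022,0.15,0,0,15],[0,-0.08,0.044,0.3,0,0,15],[0,-0.12,0.066,0.45,0,0,15],[0.01,-0.161,0.0876,0.6,0,0,15],[0.02,-0.161,0.0876,0.75,0,-0.005,15],[0.03,-0.161,0.0876,0.9,0,-0.01,15],[0.045,-0.161,0.0876,0.97,0,-0.01,15],[0.045,-0.161,0.0876,0.97,0,-0.01,15],[0.045,-0.161,0.0876,0.97,0,-0.01,15],[0.045,-0.161,0.0876,0.97,0,-0.01,15],[0.045,-0.161,0.0876,0.97,0,-0.01,15],[0.045,-0.161,0.0876,0.97,0,-0.01,15]])

```text
time: 4.9
tool_pos: [0.4573, 0.0559, 0.0874]
tcp_rot: [1.289, 1.153, -1.298]
wrist_force: [-0.3, 0.3, -2.0]
width: 0.292
```

Run:
```python
from h import *
rel([.4597,.0571,.066],down(-.116))
rel([.4597+.2*.9933,.0571-.2*.116,.062],down(-.116))
s=imaging.read_camera("scene")
cv2.imwrite("pics/over.png",crop(s,230,190,150,110,5))
```

```text
shift [ 0.0214  0.0024 -0.0015] turn [0.0008 0.0035 0.0038] | t 4.9 q [ 0.07  0.    2.19 -0.    0.96  0.19] F [-0.32  0.28 -2.02] w 0.292
shift [ 0.0246  0.2024 -0.0013] turn [0.0008 0.0035 0.0038] | t 4.9 q [ 0.07  0.    2.19 -0.    0.96  0.19] F [-0.32  0.28 -2.02] w 0.292
```

View pics/over.png

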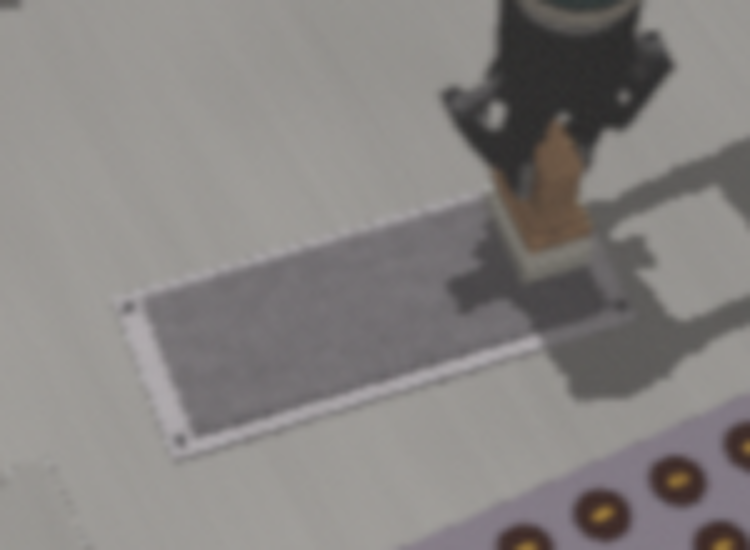

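Stamp hangs over the board's near end (545,250), aligned with it. Lower gently.

Emit:
jog_arm(rows=[[0.008,0.002,-0.0015,0,0.003,0.004,15],[0.016,0.002,-0.0015,0,0.003,0.004,15],[0.019,0.002,-0.0015,0,0.003,0.004,15],[0.021,0.002,-0.0015,0,0.003,0.004,15],[0.022,0.002,-0.0015,0,0.003,0.004,15],[0.022,0.002,-0.0015,0,0.003,0.004,15],[0.022,0.002,-0.0015,0,0.003,0.004,15]])

```text
time: 5.65
tool_pos: [0.4597, 0.0571, 0.0656]
tcp_rot: [1.294, 1.151, -1.293]
wrist_force: [-1.6, 0.2, -0.9]
width: 0.296
```

Emit:
jog_arm(rows=[[0.0015,0,0,0,0,0,15],[0.003,0,0,0,0,0,15],[0.0045,0,0,0,0,0,15],[0.0045,0,0,0,0,0,15],[0.0045,0,0,0,0,0,15]])

```text
time: 6.15
tool_pos: [0.4601, 0.0571, 0.0615]
tcp_rot: [1.294, 1.151, -1.293]
wrist_force: [-3.0, 1.1, 5.9]
width: 0.293
```

Emit:
jog_arm(rows=[[0,0.008,0,0,0,0,15],[0,0.016,0,0,0,0,15],[0,0.024,0,0,0,0,15],[0,0.032,0,0,0,0,15],[0,0.04,0,0,0,0,15],[0,0.048,0,0,0,0,15],[0,0.056,0,0,0,0,15],[0,0.064,0,0,0,0,15],[0,0.07,0,0,0,0,15],[0,0.07,0,0,0,0,15]])

```text
time: 7.15
tool_pos: [0.5308, 0.049, 0.0621]
tcp_rot: [1.295, 1.15, -1.292]
wrist_force: [-1.4, -0.1, 3.9]
width: 0.295
```

Emit:
jog_arm(rows=[[0.0005,0.008,0,0,0,0,15],[0.001,0.016,0,0,0,0,15],[0.001,0.024,0,0,0,0,15],[0.001,0.032,0,0,0,0,15],[0.001,0.04,0,0,0,0,15],[0.001,0.048,0,0,0,0,15],[0.001,0.056,0,0,0,0,15],[0.001,0.064,0,0,0,0,15],[0.001,0.07,0,0,0,0,15],[0.001,0.07,0,0,0,0,15]])

```text
time: 8.15
tool_pos: [0.6014, 0.0409, 0.0619]
tcp_rot: [1.296, 1.149, -1.291]
wrist_force: [-1.7, 0.3, 4.0]
width: 0.294
```

Emit:
jog_arm(rows=[[0.0005,0.008,0,0,0,0,15],[0.001,0.016,0,0,0,0,15],[0.001,0.024,0,0,0,0,15],[0.001,0.032,0,0,0,0,15],[0.001,0.04,0,0,0,0,15],[0.001,0.048,0,0,0,0,15],[0.001,0.056,0,0,0,0,15],[0.001,0.06,0,0,0,0,15],[0.001,0.06,0,0,0,0,15]])

```text
time: 9.05
tool_pos: [0.662, 0.034, 0.0617]
tcp_rot: [1.296, 1.148, -1.29]
wrist_force: [-2.1, -0.2, 5.4]
width: 0.296
```

Run:
```python
from h import *
rel([.66,.034,.07],down(-.116))
s=imaging.read_camera("scene")
cv2.imwrite("pics/end.png",crop(s,230,190,150,110,5))
```

```text
shift [-0.0083 -0.0019  0.0003] turn [ 0.0005 -0.0003 -0.0054] | t 9.05 q [ 0.01  0.38  1.78 -0.    0.97  0.13] F [-2.06 -0.16  5.39] w 0.296
```

View pics/end.png

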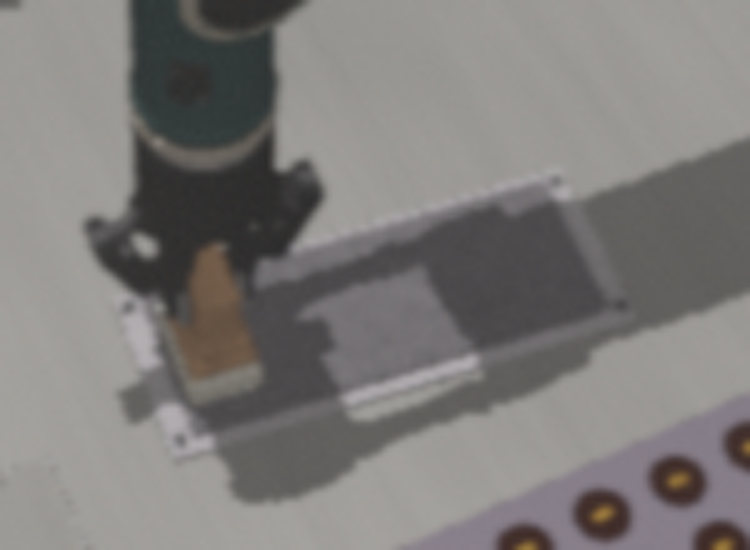

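Far end reached, foot still pressed (stamp at 215,360 near the far edge). Lift.

Emit:
jog_arm(rows=[[-0.03,0,0,0,0,0,15],[-0.07,0,0,0,0,0,15],[-0.11,0,0,0,0,0,15],[-0.15,0,0,0,0,0,15],[-0.19,0,0,0,0,0,15],[-0.23,0,0,0,0,0,15],[-0.26,0,0,0,0,0,15],[-0.26,0,0,0,0,0,15],[-0.26,0,0,0,0,0,15]])

```text
time: 10.0
tool_pos: [0.6608, 0.0341, 0.3213]
tcp_rot: [1.297, 1.147, -1.289]
wrist_force: [-0.8, 0.6, -2.0]
width: 0.293
```

```bash
cat > goal.py <<'E'
from h import *
L=np.array([0.64696,-0.32574,0.11922])
H=np.array([[0.93998,.22443,-.25705],[-.21648,.97449,.0592],[.26378,0,.96458]])
F=L+.14*H[:,2]; G=F+.053*H[:,2]; Rt=np.c_[-H[:,2],-H[:,1],np.cross(H[:,2],H[:,1])]
if __name__=="__main__":
    print(G); rel(G,Rt); rel(G+.05*H[:,2],Rt)
E
python3 goal.py
```

```text
[ 0.59734935 -0.3143144   0.30538394]
shift [ 0.0157 -0.023   0.3534] turn [1.671  0.1949 0.2197] | t 10.0 q [ 0.01  0.19  1.52 -0.    1.42  0.13] F [-0.78  0.61 -1.95] w 0.293
shift [-0.0327 -0.0358  0.3519] turn [1.671  0.1949 0.2197] | t 10.0 q [ 0.01  0.19  1.52 -0.    1.42  0.13] F [-0.78  0.61 -1.95] w 0.293
```

Emit:
jog_arm(rows=[[-0.01,0,0.03,0.14,0.016,0.018,15],[-0.02,-0.005,0.06,0.28,0.032,0.036,15],[-0.03,-0.01,0.09,0.42,0.048,0.055,15],[-0.033,-0.015,0.12,0.56,0.065,0.073,15],[-0.033,-0.015,0.15,0.7,0.081,0.092,15],[-0.033,-0.02,0.18,0.84,0.097,0.11,15],[-0.033,-0.02,0.21,0.98,0.114,0.128,15],[-0.033,-0.025,0.24,1.12,0.13,0.147,15],[-0.033,-0.03,0.27,1.26,0.146,0.165,15],[-0.033,-0.033,0.3,1.4,0.163,0.183,15],[-0.033,-0.036,0.33,1.54,0.179,0.202,15],[-0.033,-0.036,0.352,1.671,0.195,0.22,15],[-0.033,-0.036,0.352,1.671,0.195,0.22,15],[-0.033,-0.036,0.352,1.671,0.195,0.22,15],[-0.033,-0.036,0.352,1.671,0.195,0.22,15],[-0.033,-0.036,0.352,1.671,0.195,0.22,15],[-0.033,-0.036,0.352,1.671,0.195,0.22,15]])

```text
time: 11.7
tool_pos: [0.5846, -0.3106, 0.3538]
tcp_rot: [-2.38, 0.268, 1.816]
wrist_force: [-0.9, -0.2, -2.4]
width: 0.292
```

```bash
python3 goal.py
```

```text
[ 0.59734935 -0.3143144   0.30538394]
shift [ 0.0502  0.0008 -0.    ] turn [ 0.0016 -0.      0.0004] | t 11.7 q [-0.57  0.02  1.68  0.1   1.19  1.2 ] F [-0.89 -0.15 -2.45] w 0.292
shift [ 0.0002  0.0008 -0.    ] turn [ 0.0016 -0.      0.0004] | t 11.7 q [-0.57  0.02  1.68  0.1   1.19  1.2 ] F [-0.89 -0.15 -2.45] w 0.292
```

Emit:
jog_arm(rows=[[0.015,0.001,0,0,0,0,15],[0.03,0.001,0,0,0,0,15],[0.04,0.001,0,0,0,0,15],[0.05,0.001,0,0,0,0,15],[0.05,0.001,0,0,0,0,15],[0.05,0.001,0,0,0,0,15],[0.05,0.001,0,0,0,0,15]])

```text
time: 12.4
tool_pos: [0.5976, -0.3147, 0.3064]
tcp_rot: [-2.381, 0.269, 1.815]
wrist_force: [0.2, -0.3, -1.3]
width: 0.293
```

```bash
python3 goal.py
python3 - <<'E'
from h import *
from goal import *
s=imaging.read_camera("scene")
st=monitor.read_state();M=R.from_rotvec(st["tcp_rot"]).as_matrix();p=st["tool_pos"]
f=p+.053*M[:,0]
x0,y0,k=190,70,6
im=crop(s,x0,y0,130,100,k)
pt=lambda P:tuple(int(v) for v in ((proj("scene",P)-[x0,y0]+.5)*k-.5))
for a,b,c in((.032,.022,0),(-.032,.022,0),(-.032,-.022,0),(.032,-.022,0)): cv2.circle(im,pt(f+H@[a,b,0]),4,(0,255,0),1)
for a,b in((.048,.033),(-.048,.033),(-.048,-.033),(.048,-.033)): cv2.circle(im,pt(L+H@[a,b,0]),4,(0,0,255),1)
cv2.line(im,pt(L),pt(F),(255,0,0),1)
cv2.imwrite("pics/fin.png",im)
E
```

```text
[ 0.59734935 -0.3143144   0.30538394]
shift [ 0.0009 -0.0003  0.0006] turn [ 0.0017 -0.0012  0.    ] | t 12.4 q [-0.57  0.06  1.72  0.1   1.11  1.19] F [ 0.22 -0.32 -1.32] w 0.293
shift [-0.0491 -0.0003  0.0005] turn [ 0.0017 -0.0012  0.    ] | t 12.4 q [-0.57  0.06  1.72  0.1   1.11  1.19] F [ 0.22 -0.32 -1.32] w 0.293
```

View pics/fin.png

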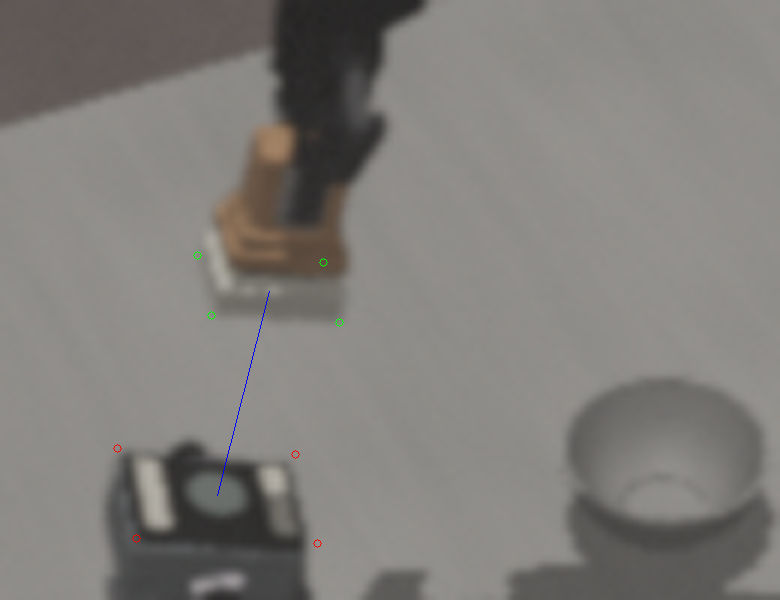

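The foot's rim sits on the predicted green marks within about 1–2 mm (215–342, 318), and the lens marker hits the glass at (218,495). One cross-check of the head's aim by free triangulation.

```bash
cat > tri.py <<'E'
from h import *
import itertools
from goal import *
nat=lambda u,v,s,x0,y0: np.array([(u+.5)/s-.5+x0,(v+.5)/s-.5+y0])
def tri(a,b):
    A=[];
    o1,d1=ray("top",*nat(*a,6,365,165));o2,d2=ray("scene",*nat(b[0]-396,b[1],6,195,135))
    k=np.linalg.lstsq(np.c_[d1,-d2],o2-o1,rcond=None)[0];p,q=o1+k[0]*d1,o2+k[1]*d2;return (p+q)/2,np.linalg.norm(p-q)
pts=[tri((237,170),(583,104)),tri((261,95),(521,104)),tri((215,242),(648,110))]
for p,e in pts: print(p.round(4),round(e,4))
d=pts[1][0]-pts[2][0];d/=np.linalg.norm(d)
print("lens x",d.round(3),"tilt",np.arcsin(d[2]),"yaw",np.arctan2(d[1],d[0]),"angle to used",np.arccos(d@H[:,0]))
p1=pts[1][0];print("midbars",(pts[1][0]+pts[2][0])/2)
st=monitor.read_state();M=R.from_rotvec(st["tcp_rot"]).as_matrix();f=st["tool_pos"]+.053*M[:,0]
y=np.cross([0,0,1],d);y/=np.linalg.norm(y);z=np.cross(d,y)
print("dist face-alt focus",np.linalg.norm(f-(pts[0][0]+.14*z)))
E
python3 tri.py
```

```text
[ 0.6468 -0.3266  0.1196] 0.0002
[ 0.6786 -0.3351  0.1265] 0.0022
[ 0.6152 -0.3186  0.1088] 0.0017
lens x [ 0.934 -0.244  0.261] tilt 0.26395583033201253 yaw -0.25506144059028385 angle to used 0.02775442456091184
midbars [ 0.64692323 -0.32686542  0.11765215]
dist face-alt focus 0.0009584439075287146
```

Emit:
jog_arm(rows=[[0,0,0,0,0,0,15],[0,0,0,0,0,0,15],[0,0,0,0,0,0,15],[0,0,0,0,0,0,15],[0,0,0,0,0,0,15]])

```text
time: 12.95
tool_pos: [0.5975, -0.3148, 0.3066]
tcp_rot: [-2.381, 0.269, 1.815]
wrist_force: [-0.8, 0.3, -2.0]
width: 0.293
```

```bash
python3 goal.py | sed -n 2p; python3 -c "
from workcell import finish_job,monitor
print(abs(monitor.read_state()['joint_vel']).max());print(finish_job())"
```

```text
shift [ 0.0011 -0.0004  0.0006] turn [ 0.0016 -0.0015 -0.0001] | t 12.95 q [-0.57  0.06  1.72  0.1   1.11  1.19] F [-0.77  0.3  -1.97] w 0.293
0.0018281738497968607
the job is handed in; nothing more can be done
None
```

I gripped the wooden oblong stamp at about 80 N and wiped it along the grey board from about -100 mm to about +103 mm. It now hangs still in front of the inspection camera, and the job is handed in. `finish_job` gives no verdict.

- **Wipe:** the wrist readings at the stops put the push at about 6–8 N, which is roughly 3–5 mm of foot travel. I read the force only at the stops, not in between. The far-end picture showed the stamp at the far end of the pad.
- **Final pose:** by calculation the tool is about 1.3 mm and 0.002 rad from its target, with the joints almost still. The last picture, taken just before a half-second hold, showed the foot's rim within 1–2 mm of where I predicted, perhaps turned by about 0.05 rad in the fingers.
- **Camera aim:** a separate triangulation of the lens and light bars agreed with the fitted aim to 0.03 rad, and put the foot about 1 mm from the focus point. The two estimates differ by that 0.03 rad in yaw, inside the 0.17 and 0.2 rad limits.
- **Small mismatch:** the camera head's outline looked slightly smaller (a few mm) in the pictures than my model of it. I did not correct for this.
- **Rest of the bench:** I did not measure the bystanders' positions afterwards, but nothing was planned near them and the wrist forces showed no unexpected contact.

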